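# Wind home the deep-set retaining nut of a pump head with a cranked socket key

### The job

The retaining nut at the bottom of the pump head's deep bore is loose. Take the long socket key out of its stand, lower it (do not drop it) down the bore until it sits fully on the nut, and let go; then take it by the black crank knob and wind the nut clockwise, seen from above, until it is fully home against its stop. Leave the key standing on the nut, and leave the beaker and the flask where they are.

Things in the scene. Friction and masses are not known exactly. Their poses are not given: they have to be found in the camera images.
- pump_head: Fixed pump head: dark 100 x 100 x 12 mm flange under a round aluminium body 76 mm across with a brass port on either side, 100 mm tall in all. Origin: centre of the underside, on the axis of the bore; z up.
- bore_mouth (a point): Centre of the mouth of the vertical bore in the pump head, 100 mm above the desk. The bore is 37.4 mm across; its 45 degree lead-in is 49 mm across at the very top and 6 mm deep; its flat floor lies 15 mm above the desk.
- nut_top (a point): Centre of the top of the square brass nut on the bore's floor, 30.8 mm above the desk; 18 mm across flats, 15.5 mm high, top bevelled. Its axes turn with the nut: x is square to a flat (one every 90 degrees). The key must be in line within about 6 degrees to slip over it and rest on the bore's floor; else it rests about 13 to 15 mm higher, on the nut's top, until turned into line.
- nut (a joint): How far the nut has been screwed home, rad: grows as the nut turns clockwise seen from above; starts between 0 and 1.0 and meets a solid stop at 3.60 (fully home). It is stiff (about 0.25 N m of friction, so about 4 N at the crank knob), stays where it is left, and does not move up or down as it turns. The key has some 14 degrees of play on it.
- tool_stand: Fixed stand for the key: black 76 x 76 x 8 mm base with a blue upright cup 60 mm tall, 39 mm across inside, floor 8 mm above the desk. Origin: centre of the underside, on the cup's axis; z up.
- socket_key: Loose socket key, 168 mm long, 0.26 to 0.42 kg, upright in the stand's cup at the start (may lean 2 degrees). Origin: centre of its open lower end; z up the key. Square socket 45 mm long, 28 mm across outside, 36.6 mm over its rounded corners; opening 20 mm across flats, 20 mm deep, a flat square to the key's x axis and every 90 degrees; then a 16 mm shank with a 34.4 mm collar at 60 to 76 mm.
- key_head (a point): Middle of the round red head on the key's axis, 148 mm above the key's lower end; head 22 mm across, 40 mm tall.
- beaker: Loose empty glass beaker, 72 mm across, 90 mm tall, standing at the left. Bystander. Origin: centre of the underside.
- flask: Loose conical glass flask, 78 mm across, 135 mm tall, standing at the left. Bystander. Origin: centre of the underside.
- key_arm (a point): End of the dark crank arm, on its top face under the knob's centre: 68 mm from the key's axis along the key's +x, 128 mm above the key's lower end. The arm is flat, 10 mm thick and 16 mm wide, and ends 75 mm from the axis.
- crank_knob: Black crank knob: upright cylinder 20 mm across, 40 mm tall, standing on the arm's end. Origin: its middle, 68 mm from the key's axis along the key's +x and 150 mm above the key's lower end; z up. It spins freely on its pin, so a gripper holding it can travel round the circle without turning.
There are look-alikes about, which are no part of the job. Of the things that look like the socket_key, the smallest one is meant.

How it is judged:
On the way, in this order (a step that is already met when the one before it is completed fails the run):
1. the key stands fully on the nut (lower end within 4 mm of the bore's floor, within 5 mm of its axis) and has been let go (z of socket_key in the frame of pump_head below 0.019 m and horizontal distance between socket_key and pump_head below 0.005 m and contact force between the fingers and socket_key below 0.1 N), for 0.2 s.
2. the key, still on the nut, is then taken by its crank knob (contact force between the fingers and crank_knob above 1 N and z of socket_key in the frame of pump_head below 0.02 m), for 0.1 s.
3. the nut is wound fully home (within 0.1 rad of its stop) (value of joint nut above 3.5 rad), for 0.1 s.
At the end, for the whole second after the job is handed in: The nut is within 0.1 rad of its stop; the key stands at rest on the nut, its lower end within 5 mm of the bore's floor and 5 mm of its axis, within 0.1 rad of upright, touched by nothing of the robot (value of joint nut above 3.5 rad and z of socket_key in the frame of pump_head below 0.02 m and horizontal distance between socket_key and pump_head below 0.005 m and angle between socket_key's own z axis and vertical below 0.1 rad and linear speed of socket_key below 0.02 m/s and contact force between the fingers and socket_key below 0.1 N).
It fails at once if the key is dropped down the bore (faster than 0.7 m/s inside it) (horizontal distance between socket_key and pump_head below 0.01 m and z of socket_key in the frame of pump_head below 0.09 m and linear speed of socket_key above 0.7 m/s).
It fails at once if the beaker is moved by more than 20 mm (distance of beaker from where it was at the start of the episode above 0.02 m).
It fails at once if the flask is moved by more than 20 mm (distance of flask from where it was at the start of the episode above 0.02 m).
It also fails if it takes over 56 s, if anything falls off the work surface, if the arm or the gripper's body presses on something with over 40 N, if the wrist force passes 120 N, or if a joint passes its speed limit or range.

### The arm

A 6-joint arm with a two-finger parallel gripper is mounted at the origin on a cart in front of the work surface, level with it; the furniture and walls round the work are solid. World frame = base frame: x ahead of the robot, y to its left, z up, the work surface at z = 0. Lengths are in m, angles in rad, forces in N, time in s.
With the tool pointing down it reaches from about 0.375 to 0.9 m from the base axis. Payload 3.1 kg.
Tool frame: the origin (TCP) lies on the centre line of the jaws, within the pads' length; the fingertips stand ahead of it and the grasp point (between the pads) lies 3 mm ahead of it (robot.tip_reach is the z of the fingertips in the tool frame, in m); z points along the fingers, y is the line along which they close (so a half turn about z gives the same grasp; the last joint's range is limited). The gripper opens to 87 mm and grips with 3 to 60 N. Pads are 19 mm wide; open, the fingers measure 117 mm over their backs; the gripper's body (75 mm by 190 mm) begins 51 mm behind the grasp point.
Start: joints at [-1.329, 0.527, 1.433, -0, 1.181, -0.178], TCP at [0.255, -0.571, 0.245] pointing down, gripper open.
Joint ranges: [-3.08, 3.08], [-0.75, 2.2], [0.22, 2.44], [-1.43, 4.57], [0, 2.65], [-2.85, 2.85]. Speed limits (rad/s): [2.79, 2.79, 3.14, 3.14, 3.14, 3.14].

### API

Orientations are given as a unit quaternion [x, y, z, w].
In Python, from rig import sensors, eyes, ticket, robot gives the robot as it stands.
- The arm moves only by the tool drive_tool, never from a script. Its argument "deltas" is a list that holds one entry, the list of rows, each a list of 6 numbers: the shift along the tool's x, y, z in mm, then the turn, a rotation vector about the tool's x, y, z in rad. A call has 1 to 8 rows; each row shifts and turns the commanded pose from where the row before left it, along the tool's axes as they then stand; what a row does not reach is not made up. A row lasts 1/12 s, in which the tool goes at most 41.7 mm and 7.16 degrees, less where a joint would pass 70% of its speed; a pose out of reach is approached as far as the arm can. A call is refused whole if a number of a shift passes 41.7 or a number of a turn 0.125, either way. A call with a gripper value outside its range is refused whole. "gripper" is the opening in per cent of the stroke, from 0 (shut) to 100 (fully open), set as the call begins (left out, the last holds). The fingers move at their own pace and stop on an object; "squeeze" is the grip in N (left out, the last holds). Time passes only in rows, so rows that do not move let the fingers close. It gives the time, the measured TCP pose, the force, the opening and the grip force at its end, in the units of the state.
- sensors.get_obs(): the state, without advancing time (a new reading comes with each control period).
- eyes.camera(name): name is "scene" or "top" or "wrist"; returns a dict with "img" (400x640x3 uint8, red, green, blue), "fov_y" (degrees; the focal length in pixels is half the picture's height over the tangent of half this angle, whatever the lens; pixels are square), "cx", "cy" (the principal point, pixels), "xyz" and "attitude" of the camera in the world; the wrist camera has in their place "hand_eye" (4x4, takes a point from camera to tool coordinates, whose origin is the TCP and whose axes are the flange's). Camera axes: x right, y up, looking along -z (the intrinsics and any distortion apply to the point x, -y, -z); pixel columns grow to the right and rows downward; lengths in m; the calibration is good to about 2 mm. A picture is of the moment at which its call begins: read the wrist's pose just before it. There is no depth.
- ticket.hand_in(): hands the job in; it is judged then, once.
The state is a dict: "time": time; "q": joint angles; "joint_velocities": joint speeds; "joint_torque": joint torques, N m; "position": TCP position; "tool_rot": TCP orientation; "ft_force": force on the tool from outside, world axes, zero at the start; "moment": the same for the moment, N m; "grip_width": finger opening in m; "grip_force": force on a finger pad.
Only numpy, scipy, OpenCV 4.12 (cv2) and the standard library are available. Lean on these libraries where they do the work, as an engineer would, in place of code of your own. Each camera call takes 0.05 s, during which the arm holds its last target. There are 200 camera calls.

## Working session

There is one attempt and no reset: what is moved stays moved. The work goes in short steps, Python scripts to look and compute and a tool call to move; the robot and the scene stay as the last step left them, time stands still between calls to the robot, and variables do not carry over. Pictures are saved under pics/ and viewed, at most 10 in all, crops included, and the job is handed in when it is done.

Besides the shell and the picture viewer there is one more tool, called after "Emit:" as a command line: name --argument value ..., lists and objects as JSON in quotes. drive_tool: Moves the arm, as the interface text tells. Its arguments: {"type":"object","properties":{"deltas":{"type":"array"},"gripper":{"type":"number"},"squeeze":{"type":"number"}},"required":["deltas"]}

```bash
mkdir -p pics; ls
cat > h.py <<'E'
import numpy as np, cv2
from rig import sensors, eyes, ticket, robot
from scipy.spatial.transform import Rotation as R
def snap(name):
    o=sensors.get_obs(); c=eyes.camera(name); c['obs']=o
    if 'hand_eye' in c:
        T=np.eye(4);T[:3,:3]=R.from_quat(o['tool_rot']).as_matrix();T[:3,3]=o['position']
        c['T']=T@np.array(c['hand_eye'])
    else:
        T=np.eye(4);T[:3,3]=c['xyz'];a=np.array(c['attitude'])
        T[:3,:3]=a if a.shape==(3,3) else R.from_quat(a).as_matrix(); c['T']=T
    c['f']=200/np.tan(np.radians(c['fov_y'])/2)
    return c
def ray(c,u,v):
    d=np.array([(u-c['cx'])/c['f'],-(v-c['cy'])/c['f'],-1]); return c['T'][:3,3],c['T'][:3,:3]@d
def onz(c,u,v,z):
    p,d=ray(c,u,v); return p+d*(z-p[2])/d[2]
def proj(c,P):
    p=c['T'][:3,:3].T@(np.array(P)-c['T'][:3,3]); return c['cx']-c['f']*p[0]/p[2], c['cy']+c['f']*p[1]/p[2]
def tri(c1,a,c2,b):
    p,d=ray(c1,*a);q,e=ray(c2,*b)
    s=np.linalg.lstsq(np.stack([d,-e],1),q-p,rcond=None)[0]
    A,B=p+s[0]*d,q+s[1]*e; return (A+B)/2,np.linalg.norm(A-B)
def save(c,n): cv2.imwrite('pics/'+n+'.png',c['img'][:,:,::-1])
E
python3 - <<'E'
from h import *
import pickle
for n in('scene','top'):
    c=snap(n);save(c,n);pickle.dump(c,open(n+'.pkl','wb'))
    print(n,{k:v for k,v in c.items() if k not in('img','obs','T')})
print(robot.tip_reach, sensors.get_obs())
E
```

```text
pics
scene {'fov_y': 42.74013356274574, 'cx': 317.24088987090425, 'cy': 209.2944116455649, 'xyz': array([-0.36878864,  0.7454377 ,  0.90619007]), 'attitude': array([-0.20147451,  0.39787617,  0.79470621, -0.41175795]), 'f': np.float64(511.1257139602322)}
top {'fov_y': 50.55619249234467, 'cx': 323.91298785413653, 'cy': 197.84095450602382, 'xyz': array([0.38023613, 0.09456485, 1.36175215]), 'attitude': array([-0.04658258,  0.03658717,  0.70649597, -0.70523392]), 'f': np.float64(423.5222517037916)}
0.022 {'time': 0.1, 'q': array([-1.32952433e+00,  5.28385888e-01,  1.43379912e+00, -1.13832239e-05,
        1.18143682e+00, -1.78494744e-01]), 'joint_velocities': array([-0.00013567, -0.00181297, -0.00234494,  0.00208311, -0.002191  ,
       -0.00048585]), 'joint_torque': array([-1.03812195e-03, -4.40985417e+01, -1.77150661e+01,  6.34750701e-02,
        5.33512258e-02, -4.80508834e-05]), 'position': array([ 0.25458853, -0.57009488,  0.24365374]), 'tool_rot': array([ 9.78054266e-01,  2.08347841e-01, -3.71020777e-05, -1.01392188e-03]), 'ft_force': array([-0.25981597,  0.2883303 , -0.73771842]), 'moment': array([-0.00344638, -0.02081726,  0.04966875]), 'grip_force': 0.0, 'grip_width': 0.08710430162749835}
```

View pics/scene.png

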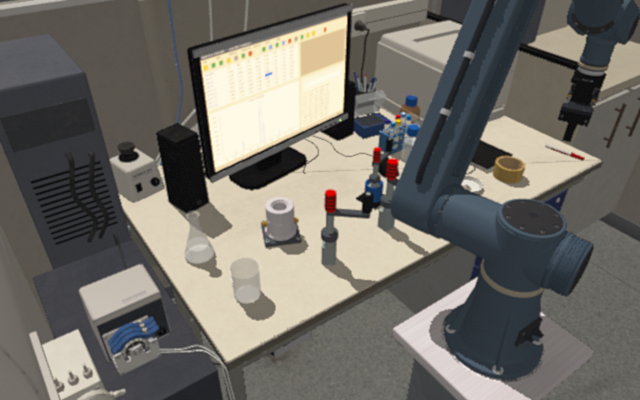

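View pics/top.png

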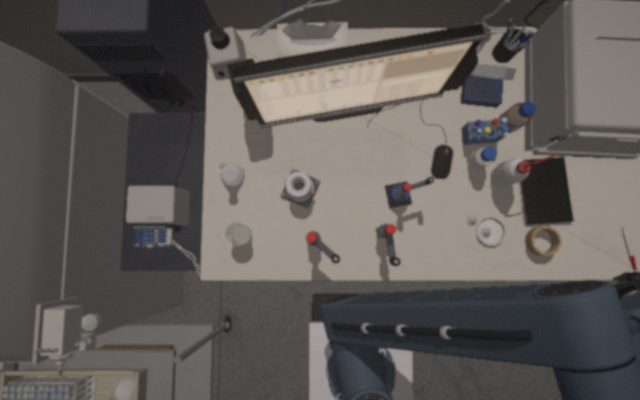

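The scene view shows three red-headed keys at (330,200), (377,158) and (392,170). In the top view they are at (313,238), (406,188) and (390,231). The one at top (406,188) stands on a black base with a blue cup. The pump head is at top (299,186), and the beaker and flask are at the left. I'll measure all three keys and enlarge a crop.

Run:
```python
from h import *
import pickle
S=pickle.load(open('scene.pkl','rb'));T=pickle.load(open('top.pkl','rb'))
def reds(c,roi):
    h=cv2.cvtColor(c['img'],cv2.COLOR_RGB2HSV);m=((h[...,0]<8)|(h[...,0]>172))&(h[...,1]>150)&(h[...,2]>90)
    z=np.zeros_like(m);z[roi]=m[roi];n,l,s,ce=cv2.connectedComponentsWithStats(z.astype(np.uint8))
    for i in range(1,n):
        if s[i,4]>12: print(s[i],ce[i].round(1))
print('scene');reds(S,np.s_[120:260,280:420]);print('top');reds(T,np.s_[160:280,280:460])
a=cv2.resize(S['img'][130:280,300:430],None,fx=3,fy=3,interpolation=cv2.INTER_CUBIC)
b=cv2.resize(T['img'][165:275,270:445],None,fx=2.2,fy=2.2,interpolation=cv2.INTER_CUBIC)
o=np.zeros((450,390+385,3),np.uint8);o[:,:390]=a;o[:242,390:]=b;cv2.imwrite('pics/crop.png',o[:,:,::-1])
```

```text
scene
[374 147   7  16  79] [376.6 154.5]
[387 159  11   7  68] [392.2 161.8]
[387 166  10   7  45] [391.2 169.1]
[387 173   9   7  44] [390.9 176.3]
[325 190  11  15 119] [330.1 196.3]
[325 205  10   4  22] [329.7 206.8]
[326 209  10   4  25] [330.4 210.6]
top
[404 184   7   6  29] [407.  186.7]
[386 226   9   8  57] [390.1 229.2]
[308 233   8   9  60] [311.5 237. ]
```

View pics/crop.png

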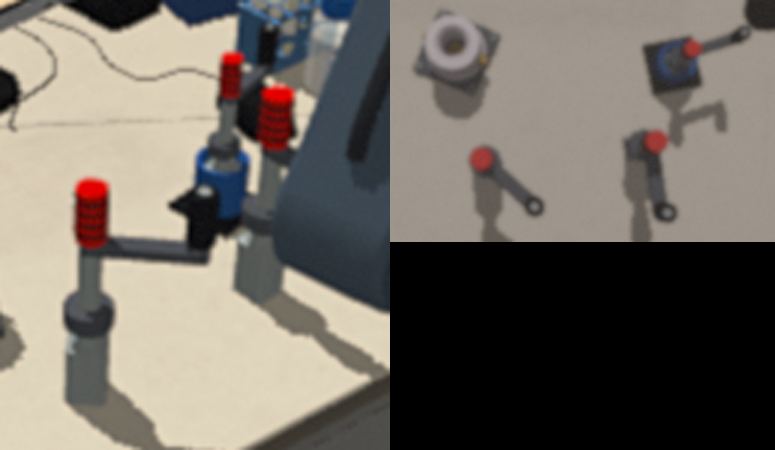

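The crop confirms it. The key in the blue cup, at top (406,188) and scene (377,155), has the smallest head and is the only one in a stand. The other two, at top (313,238) and (390,231), are larger and stand free.

Run:
```python
from h import *
import pickle
S=pickle.load(open('scene.pkl','rb'));T=pickle.load(open('top.pkl','rb'))
print('head',tri(S,(376.6,157),T,(407,187)))
print('head top@.17',onz(T,407,187,.17),'knob@.178',onz(T,390/390*390+ (743-390)/2.2-120,165+32/2.2,.178))
# pump mouth
print('pump',onz(T,299,185,.1),'scene', onz(S,280,204,.1))
print('beaker',onz(T,238,236,.04),'flask',onz(T,232,177,.06), 'monitor base', onz(S,265,185,.0))
```

```text
head (array([ 0.55539137, -0.12842856,  0.14497433]), np.float64(0.0009224069873979023))
head top@.17 [ 0.55148955 -0.124181    0.17      ] knob@.178 [ 0.57136565 -0.18915982  0.178     ]
pump [0.56860978 0.18740935 0.1       ] scene [0.5740501 0.1885106 0.1      ]
beaker [0.41740869 0.38128911 0.04      ] flask [0.60047547 0.39995721 0.06      ] monitor base [8.02997387e-01 1.04615029e-01 1.11022302e-16]
```

Emit:
drive_tool --deltas '[[[32,-20,-5.5,0,0,0],[32,-20,-5.5,0,0,0],[32,-20,-5.5,0,0,0],[32,-20,-5.5,0,0,0],[32,-20,-5.5,0,0,0],[32,-20,-5.5,0,0,0],[32,-20,-5.5,0,0,0],[32,-20,-5.5,0,0,0]]]'

```text
time: 0.77
position: [0.4238, -0.3183, 0.2885]
tool_rot: [0.978, 0.208, -0.0, -0.0]
ft_force: [1.2, 0.1, -0.5]
grip_width: 0.0871
grip_force: 0.0
```

Emit:
drive_tool --deltas '[[[32,-20,-5.5,0,0,0],[32,-20,-5.5,0,0,0],[32,-20,-5.5,0,0,0],[32,-20,-5.5,0,0,0],[32,-20,-5.5,0,0,0],[32,-20,-5.5,0,0,0],[0,0,0,0,0,-0.12],[0,0,0,0,0,-0.12]]]'

```text
time: 1.43
position: [0.5507, -0.1299, 0.3215]
tool_rot: [0.944, 0.329, 0.0, -0.0]
ft_force: [-0.5, -0.2, 0.1]
grip_width: 0.0868
grip_force: 0.0
```

Emit:
drive_tool --deltas '[[[0,0,0,0,0,-0.12],[0,0,0,0,0,-0.12],[0,0,0,0,0,-0.12],[0,0,0,0,0,-0.12],[0,0,0,0,0,-0.12],[0,0,0,0,0,-0.12],[0,0,0,0,0,-0.12],[0,0,0,0,0,-0.12]]]'

```text
time: 2.1
position: [0.5494, -0.1322, 0.321]
tool_rot: [0.687, 0.726, -0.0, -0.001]
ft_force: [0.8, -0.5, -0.2]
grip_width: 0.0869
grip_force: 0.0
```

Emit:
drive_tool --deltas '[[[0,0,0,0,0,-0.12],[0,0,0,0,0,-0.12],[0,0,0,0,0,0],[0,0,0,0,0,0]]]'

```text
time: 2.43
position: [0.5495, -0.1323, 0.3211]
tool_rot: [0.599, 0.801, -0.0, -0.0]
ft_force: [-0.2, 0.2, 1.0]
grip_width: 0.0872
grip_force: 0.0
```

Run:
```python
from h import *
import pickle
c=snap('wrist');save(c,'w1');pickle.dump(c,open('w1.pkl','wb'));print(c['obs']['time'],c['obs']['position'],c['obs']['tool_rot'],c['hand_eye'],c['f'],proj(c,[.553,-.127,.156]))
```

```text
2.4333 [ 0.54948675 -0.13230132  0.32113062] [ 5.99161791e-01  8.00627833e-01 -9.12672026e-05 -4.62094146e-04] [[ 1.08039759e-03  9.66552005e-01  2.56468426e-01  6.90147326e-02]
 [ 9.99998974e-01 -8.03031168e-04 -1.18620877e-03 -1.39345526e-03]
 [-9.40580324e-04  2.56469445e-01 -9.66551881e-01 -1.40272454e-01]
 [ 0.00000000e+00  0.00000000e+00  0.00000000e+00  1.00000000e+00]] 320.36295581908604 (np.float64(325.9518139719312), np.float64(183.49429524924471))
```

View pics/w1.png

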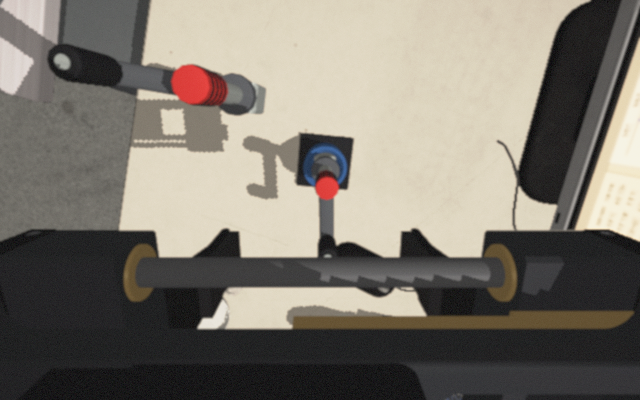

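The wrist view shows the stand key: head top at about (326,187), blue cup at about (326,165), and the arm running straight down the picture, which is along the tool's -x.

Run:
```python
from h import *
import pickle
c=pickle.load(open('w1.pkl','rb'))
h=cv2.cvtColor(c['img'],cv2.COLOR_RGB2HSV)
def cen(m,roi):
    z=np.zeros(m.shape,np.uint8);z[roi]=m[roi];p=cv2.findNonZero(z)[:,0];(x,y),r=cv2.minEnclosingCircle(p);print(p.min(0),p.max(0),x,y,r);return x,y
r=cen(((h[...,0]<8)|(h[...,0]>172))&(h[...,1]>150),np.s_[170:205,305:350])
b=cen((h[...,0]>100)&(h[...,0]<120)&(h[...,1]>150),np.s_[135:200,295:355])
P=onz(c,*r,.172);print(P,onz(c,*b,.068))
Rm=R.from_quat(c['obs']['tool_rot']).as_matrix();print('tool-frame to grasp centre .160:',1000*Rm.T@(np.array([P[0],P[1],.160-.0])-c['obs']['position'])-[0,0,3])
img=h
# arm centreline columns in rows
g=c['img'].max(2)
for v in (205,212,220,228): 
    x=np.where(g[v,290:360]<150)[0]+290;print(v,x.min(),x.max(),onz(c,x.mean(),v,.136))
```

```text
[316 173] [338 199] 325.0652160644531 185.93478393554688 13.098714828491211
[307 146] [344 178] 324.59832763671875 164.64651489257812 20.5335693359375
[ 0.55160949 -0.12627065  0.172     ] [ 0.55152771 -0.1221314   0.068     ]
tool-frame to grasp centre .160: [  5.08566096   3.85006313 158.13120778]
205 319 333 [ 0.56130429 -0.15314614  0.136     ]
212 319 332 [ 0.56301848 -0.1606948   0.136     ]
220 320 333 [ 0.56661355 -0.16895522  0.136     ]
228 320 333 [ 0.56922498 -0.17763204  0.136     ]
```

Emit:
drive_tool --deltas '[[[5,4,30,0,0,0],[0,0,35,0,0,0],[0,0,35,0,0,0],[0,0,30,0,0,0],[0,0,20,0,0,0],[0,0,8,0,0,0],[0,0,0,0,0,0]]]' --gripper 60

```text
time: 3.07
position: [0.5509, -0.126, 0.1615]
tool_rot: [0.599, 0.801, -0.001, -0.002]
ft_force: [-0.2, -1.5, 0.7]
grip_width: 0.0543
grip_force: 0.0
```

Emit:
drive_tool --deltas '[[[0,0,0,0,0,0],[0,0,0,0,0,0],[0,0,0,0,0,0],[0,0,0,0,0,0],[0,0,0,0,0,0],[0,0,0,0,0,0],[0,0,0,0,0,0],[0,0,0,0,0,0]]]' --gripper 0 --squeeze 40

```text
time: 3.73
position: [0.5529, -0.1267, 0.1644]
tool_rot: [0.598, 0.802, 0.0, 0.001]
ft_force: [0.2, -0.2, 4.5]
grip_width: 0.0212
grip_force: 40.0
```

Emit:
drive_tool --deltas '[[[0,0,-15,0,0,0],[0,0,-25,0,0,0],[0,0,-30,0,0,0],[0,0,-30,0,0,0],[0,0,-30,0,0,0],[0,0,-10,0,0,0],[15,7,0,0,0,0],[30,14,0,0,0,0]]]'

```text
time: 4.4
position: [0.5594, -0.0801, 0.3033]
tool_rot: [0.6, 0.8, -0.001, 0.001]
ft_force: [0.1, -0.4, -3.0]
grip_width: 0.0211
grip_force: 40.0
```

Emit:
drive_tool --deltas '[[[33,15,0,0,0,0],[33,15,0,0,0,0],[33,15,0,0,0,0],[33,15,0,0,0,0],[30,15,0,0,0,0],[15,7,0,0,0,0],[6,3,0,0,0,0],[0,0,0,0,0,0]]]'

```text
time: 5.07
position: [0.5879, 0.1237, 0.3017]
tool_rot: [0.597, 0.802, -0.001, -0.001]
ft_force: [0.4, 0.3, -2.9]
grip_width: 0.0208
grip_force: 40.0
```

Run:
```python
from h import *
import pickle
c=snap('wrist');save(c,'w2');pickle.dump(c,open('w2.pkl','wb'));o=c['obs'];print(o['time'],o['position'],o['tool_rot'],o['ft_force'],o['grip_width'],proj(c,[.571,.188,.1]),c['T'][:3,3])
```

```text
5.0667 [0.58785544 0.12365724 0.30171768] [ 0.59686158  0.80234251 -0.0010435  -0.00129092] [ 0.40709706  0.30512712 -2.89166162] 0.02084289651784607 (np.float64(323.71443351288144), np.float64(117.10206234216889)) [0.56713548 0.18938197 0.44204756]
```

View pics/w2.png

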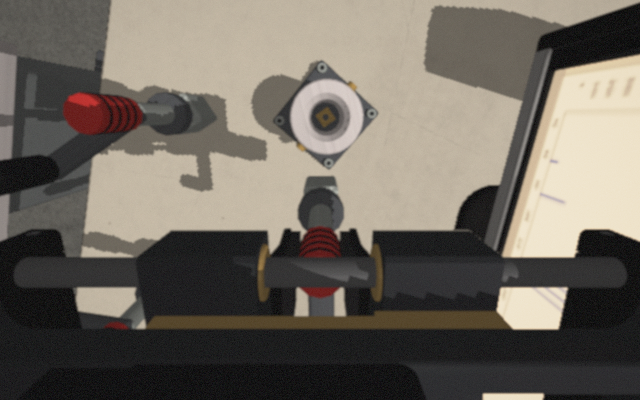

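The pump head's bore is at (327,117). The nut shows as a diamond at (325,116), so it's roughly 45° to the tool. The key hangs clear at (321,190). I'll lower beside the pump for a closer look.

Emit:
drive_tool --deltas '[[[0,0,25,0,0,0],[0,0,30,0,0,0],[0,0,25,0,0,0],[0,0,10,0,0,0],[0,0,0,0,0,0],[0,0,0,0,0,0]]]'

```text
time: 5.62
position: [0.589, 0.121, 0.2136]
tool_rot: [0.599, 0.801, -0.0, -0.0]
ft_force: [0.8, -0.1, -3.3]
grip_width: 0.0208
grip_force: 40.0
```

Run:
```python
from h import *
import pickle
c=snap('wrist');pickle.dump(c,open('w3.pkl','wb'));o=c['obs'];print(o['position'],o['tool_rot'],o['ft_force'],c['T'][:3,3])
g=c['img'];a=cv2.resize(g[60:210,250:400],None,fx=4,fy=4,interpolation=cv2.INTER_CUBIC);cv2.imwrite('pics/w3.png',a[:,:,::-1])
h=cv2.cvtColor(g,cv2.COLOR_RGB2HSV)
m=((h[...,0]>10)&(h[...,0]<30)&(h[...,1]>90)).astype(np.uint8);m[:90]=0;m[150:]=0;m[:,:295]=0;m[:,360:]=0
n,l,s,ce=cv2.connectedComponentsWithStats(m)
for i in range(1,n):
    if s[i,4]>20:
        p=cv2.findNonZero((l==i).astype(np.uint8));print(s[i],ce[i],cv2.minAreaRect(p))
```

```text
[0.58903308 0.12103631 0.21356948] [ 5.98529251e-01  8.01100893e-01 -2.87802745e-04 -1.08953604e-04] [ 0.83291279 -0.13862925 -3.28897977] [0.56820002 0.18687185 0.35383025]
[313 102  25  25 297] [325.26262626 114.02020202] ((325.3188171386719, 114.02685546875), (18.76041030883789, 18.67848777770996), 55.00798034667969)
```

View pics/w3.png

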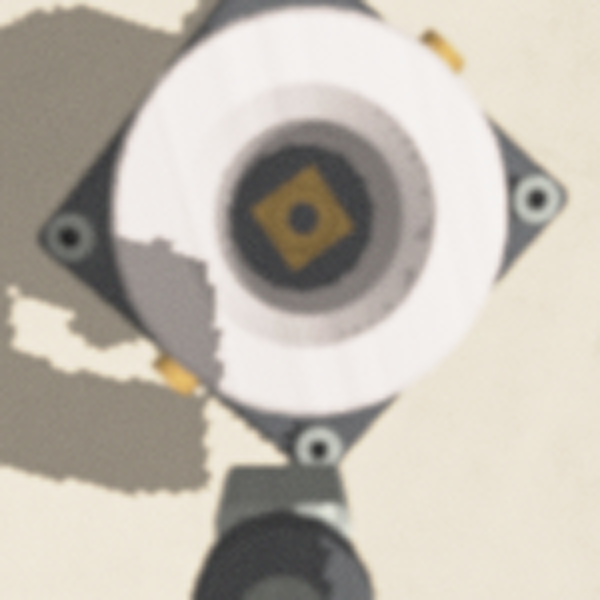

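The close view shows the nut as a clean diamond (crop corners (315,165), (353,222), (297,272), (250,212)). The key's lower front edge is visible at crop (232..340,465).

Run:
```python
from h import *
import pickle
c=pickle.load(open('w3.pkl','rb'));g=c['img'];h=cv2.cvtColor(g,cv2.COLOR_RGB2HSV)
m=((h[...,0]>10)&(h[...,0]<30)&(h[...,1]>90)).astype(np.uint8);m[:90]=0;m[150:]=0;m[:,:295]=0;m[:,360:]=0
p=cv2.findNonZero(m)[:,0]
W=np.array([onz(c,*q,.0308)[:2] for q in p]).astype(np.float32)*1000
print('nut rect world',cv2.minAreaRect(W))
# corners refined by hand
K=[(315,165),(353,222),(297,272),(250,212)]
Wc=np.array([onz(c,250+(x-1.5)/4,60+(y-1.5)/4,.0308)[:2] for x,y in K])
e=np.roll(Wc,-1,0)-Wc;print(np.degrees(np.arctan2(e[:,1],e[:,0]))%90,np.linalg.norm(e,axis=1),Wc.mean(0))
# bore mouth: bright body outline (z=.1) 
b=((h[...,1]<40)&(h[...,2]>215)).astype(np.uint8)
# outer circle of body top from crop: left 112,right 507,top 8,bottom 412
for (x,y) in [((112+507)/2,(8+412)/2)]: print('body',onz(c,250+(x-1.5)/4,60+(y-1.5)/4,.1))
print('mouth inner ring z.094', onz(c,250+(311-1.5)/4,60+(217-1.5)/4,.094))
# socket edge: per column gradient
gg=cv2.cvtColor(g,cv2.COLOR_RGB2GRAY).astype(float);E=[]
for u in range(311,334):
    col=gg[170:184,u];d=np.diff(col);i=d.argmin();E.append((u,170.5+i+ (0 if i in(0,len(d)-1) else .5*(d[i-1]-d[i+1])/(d[i-1]-2*d[i]+d[i+1]))))
E=np.array(E);print(E[:,1].round(1))
Q=np.array([onz(c,u,v,.0572)[:2] for u,v in E]);vx,vy,_,_=cv2.fitLine(Q.astype(np.float32)*1000,cv2.DIST_HUBER,0,.01,.01).ravel();print('key edge deg',np.degrees(np.arctan2(vy,vx))%90,Q[0],Q[-1])
q=c['obs']['tool_rot'];print('theta',np.degrees(2*np.arctan2(q[1],q[0])))
```

```text
nut rect world ((573.3960571289062, 188.55938720703125), (17.840991973876953, 18.00533103942871), 51.64784240722656)
[51.67260595 57.69979105 55.3810027  51.33107224] [0.01625485 0.01808393 0.01830626 0.01916833] [0.57366285 0.1886807 ]
body [0.57312135 0.19002682 0.1       ]
mouth inner ring z.094 [0.57390326 0.18891874 0.094     ]
[175.8 175.8 175.8 175.9 175.8 175.8 175.8 175.8 175.9 175.8 175.8 176.1
 172.7 173.8 175.4 175.5 175.7 170.5 170.5 170.5 170.5 175.6 175.6]
key edge deg 18.167053 [0.57629601 0.13100054] [0.59606003 0.13705818]
theta 106.4707250490584
```

Emit:
drive_tool --deltas '[[[0,0,-25,0,0,0],[0,0,-30,0,0,0],[0,0,-25,0,0,0],[25,2,0,0,0,0],[30,2,0,0,0,0],[15,0.3,0,0,0,0],[0,0,0,0,0,-0.1],[0,0,0,0,0,-0.12]]]'

```text
time: 6.33
position: [0.5734, 0.1918, 0.2963]
tool_rot: [0.503, 0.864, 0.001, 0.002]
ft_force: [0.1, -0.4, -1.7]
grip_width: 0.0212
grip_force: 40.0
```

Emit:
drive_tool --deltas '[[[0,0,0,0,0,-0.12],[0,0,0,0,0,-0.12],[0,0,0,0,0,-0.1],[0,0,0,0,0,-0.06],[0,0,15,0,0,0],[0,0,5,0,0,0],[0,0,0,0,0,0],[0,0,0,0,0,0]]]'

```text
time: 7.0
position: [0.5732, 0.1905, 0.2744]
tool_rot: [0.325, 0.946, 0.0, 0.0]
ft_force: [-0.0, 0.2, -2.5]
grip_width: 0.0207
grip_force: 40.0
```

Run:
```python
from h import *
import pickle
c=snap('wrist');pickle.dump(c,open('w4.pkl','wb'));o=c['obs'];q=o['tool_rot'];print(o['position'],np.degrees(2*np.arctan2(q[1],q[0])),o['ft_force'],o['grip_width'])
a=cv2.resize(c['img'][80:280,200:440],None,fx=3,fy=3,interpolation=cv2.INTER_CUBIC);cv2.imwrite('pics/w4.png',a[:,:,::-1])
```

```text
[0.57317361 0.19046858 0.27443273] 142.06422168496684 [-0.04926631  0.23504798 -2.48958936] 0.020732613145858825
```

View pics/w4.png

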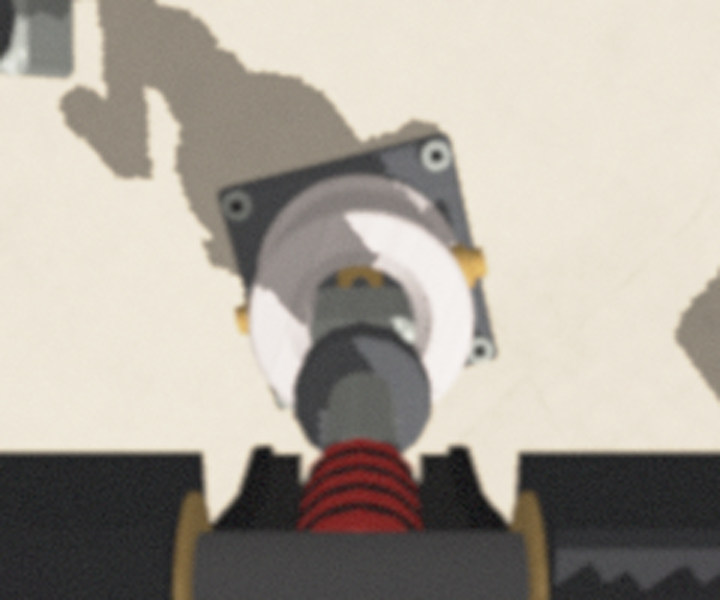

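The socket's front edge is parallel to the nut's edge (crop (360,275) and (360,285)), and the key is centred on the bore to within about 1 mm. Now lowering.

Emit:
drive_tool --deltas '[[[-0.7,-0.9,5,0,0,0],[0,0,8,0,0,0],[0,0,6,0,0,0],[0,0,5,0,0,0],[0,0,5,0,0,0],[0,0,5,0,0,0],[0,0,0,0,0,0],[0,0,0,0,0,0]]]'

```text
time: 7.72
position: [0.5728, 0.1894, 0.2391]
tool_rot: [0.325, 0.946, -0.0, -0.0]
ft_force: [-0.9, -0.0, -2.7]
grip_width: 0.0209
grip_force: 40.0
```

Emit:
drive_tool --deltas '[[[0,0,6,0,0,0],[0,0,8,0,0,0],[0,0,8,0,0,0],[0,0,8,0,0,0],[0,0,8,0,0,0],[0,0,7,0,0,0],[0,0,0,0,0,0],[0,0,0,0,0,0]]]'

```text
time: 8.38
position: [0.5728, 0.1894, 0.1939]
tool_rot: [0.325, 0.946, -0.0, -0.0]
ft_force: [-0.9, -0.4, -3.1]
grip_width: 0.0206
grip_force: 40.0
```

Bottom at about 37.5 mm, with no contact forces. Next, over the nut.

Emit:
drive_tool --deltas '[[[0,0,4,0,0,0],[0,0,4,0,0,0],[0,0,4,0,0,0],[0,0,3,0,0,0],[0,0,0,0,0,0],[0,0,0,0,0,0]]]'

```text
time: 8.88
position: [0.5728, 0.1893, 0.1793]
tool_rot: [0.325, 0.946, -0.0, -0.0]
ft_force: [0.5, -0.6, -2.5]
grip_width: 0.0209
grip_force: 40.0
```

Emit:
drive_tool --deltas '[[[0,0,3,0,0,0],[0,0,2,0,0,0],[0,0,1.5,0,0,0],[0,0,1,0,0,0],[0,0,0,0,0,0],[0,0,0,0,0,0]]]'

```text
time: 9.38
position: [0.5729, 0.1894, 0.172]
tool_rot: [0.325, 0.946, -0.0, -0.0]
ft_force: [-0.2, -0.3, -2.9]
grip_width: 0.0212
grip_force: 40.0
```

Emit:
drive_tool --deltas '[[[0,0,1,0,0,0],[0,0,1,0,0,0],[0,0,0,0,0,0],[0,0,0,0,0,0]]]'

```text
time: 9.72
position: [0.5736, 0.1896, 0.1713]
tool_rot: [0.325, 0.946, 0.0, 0.001]
ft_force: [-1.0, 0.2, 6.0]
grip_width: 0.0211
grip_force: 40.0
```

Emit:
drive_tool --deltas '[[[0,0,0,0,0,0],[0,0,0,0,0,0],[0,0,0,0,0,0],[0,0,0,0,0,0],[0,0,0,0,0,0],[0,0,0,0,0,0],[0,0,0,0,0,0],[0,0,0,0,0,0]]]' --gripper 55

```text
time: 10.38
position: [0.5729, 0.1894, 0.1699]
tool_rot: [0.325, 0.946, -0.0, -0.0]
ft_force: [-1.0, 0.3, 0.5]
grip_width: 0.0477
grip_force: 0.0
```

Emit:
drive_tool --deltas '[[[0,0,-15,0,0,0],[0,0,-25,0,0,0],[0,0,-25,0,0,0],[0,0,-10,0,0,0],[0,0,0,0,0,0],[0,0,0,0,0,0]]]'

```text
time: 10.88
position: [0.5728, 0.1894, 0.245]
tool_rot: [0.325, 0.946, 0.0, 0.0]
ft_force: [0.7, -0.3, -0.2]
grip_width: 0.048
grip_force: 0.0
```

Run:
```python
from h import *
import pickle
c=snap('wrist');pickle.dump(c,open('w5.pkl','wb'));o=c['obs'];q=o['tool_rot'];print(o['position'],np.degrees(2*np.arctan2(q[1],q[0])),o['ft_force'])
t=snap('top');pickle.dump(t,open('t5.pkl','wb'))
a=cv2.resize(c['img'][60:300,180:460],(560,480));b=cv2.resize(t['img'][150:250,260:340],None,fx=3,fy=3,interpolation=cv2.INTER_CUBIC)
O=np.zeros((480,800,3),np.uint8);O[:,:560]=a;O[:300,560:]=b;cv2.imwrite('pics/w5.png',O[:,:,::-1])
```

```text
[0.57281015 0.18944728 0.2450061 ] 142.08580332847953 [ 0.72917231 -0.31055164 -0.21918165]
```

View pics/w5.png

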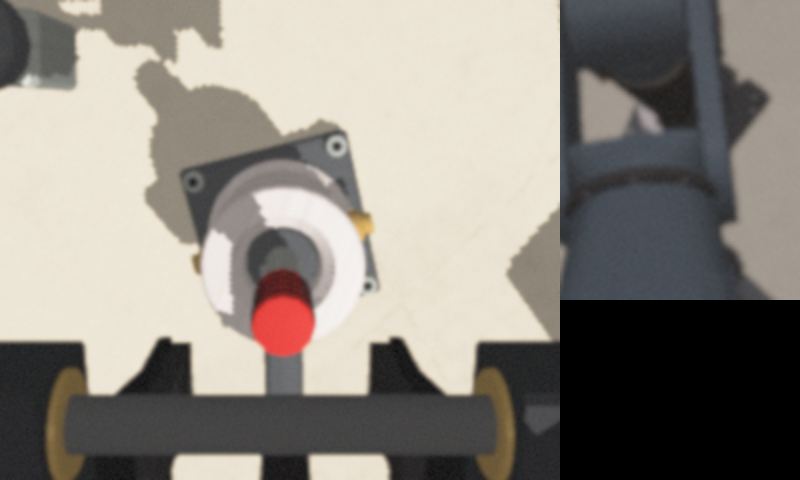

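The key stands in the bore with its head at crop (284,325), and its arm runs straight along the tool's -x. The top view is blocked by the robot arm. Next I move over to the knob and descend.

Emit:
drive_tool --deltas '[[[-30,0,0,0,0,0],[-30,0,0,0,0,0],[-8,0,0,0,0,0],[0,0,20,0,0,0],[0,0,25,0,0,0],[0,0,20,0,0,0],[0,0,8,0,0,0],[0,0,0,0,0,0]]]'

```text
time: 11.65
position: [0.624, 0.1475, 0.1683]
tool_rot: [0.325, 0.946, -0.001, -0.004]
ft_force: [-0.7, 0.1, -0.0]
grip_width: 0.0477
grip_force: 0.0
```

Emit:
drive_tool --deltas '[[[0,0,0,0,0,0],[0,0,0,0,0,0],[0,0,0,0,0,0],[0,0,0,0,0,0],[0,0,0,0,0,0],[0,0,0,0,0,0],[0,0,0,0,0,0],[0,0,0,0,0,0]]]' --gripper 0 --squeeze 25

```text
time: 12.32
position: [0.6274, 0.1476, 0.1729]
tool_rot: [0.325, 0.946, 0.0, 0.001]
ft_force: [1.8, 0.3, 1.4]
grip_width: 0.0192
grip_force: 25.0
```

Run:
```python
import numpy as np
f=np.pi+np.arange(0,4.01,.1);p=68.2*np.c_[np.cos(f),np.sin(f)].round(4);p=p.round(1)
d=np.diff(p,axis=0).round(1)
for i in range(0,40,8): print([[*map(float,r),0,0,0,0] for r in d[i:i+8]],f[i]+.8-np.pi, p[min(i+8,40)])
```

```text
[[0.3, -6.8, 0, 0, 0, 0], [1.1, -6.8, 0, 0, 0, 0], [1.6, -6.6, 0, 0, 0, 0], [2.4, -6.4, 0, 0, 0, 0], [2.9, -6.1, 0, 0, 0, 0], [3.6, -5.8, 0, 0, 0, 0], [4.1, -5.4, 0, 0, 0, 0], [4.7, -5.0, 0, 0, 0, 0]] 0.7999999999999998 [-47.5 -48.9]
[[5.1, -4.5, 0, 0, 0, 0], [5.6, -4.0, 0, 0, 0, 0], [5.9, -3.4, 0, 0, 0, 0], [6.2, -2.8, 0, 0, 0, 0], [6.5, -2.1, 0, 0, 0, 0], [6.6, -1.5, 0, 0, 0, 0], [6.8, -0.8, 0, 0, 0, 0], [6.8, -0.2, 0, 0, 0, 0]] 1.5999999999999996 [  2.  -68.2]
[[6.8, 0.6, 0, 0, 0, 0], [6.7, 1.2, 0, 0, 0, 0], [6.5, 1.9, 0, 0, 0, 0], [6.4, 2.5, 0, 0, 0, 0], [6.0, 3.1, 0, 0, 0, 0], [5.7, 3.8, 0, 0, 0, 0], [5.3, 4.2, 0, 0, 0, 0], [4.9, 4.8, 0, 0, 0, 0]] 2.3999999999999995 [ 50.3 -46.1]
[[4.3, 5.3, 0, 0, 0, 0], [3.8, 5.6, 0, 0, 0, 0], [3.3, 6.1, 0, 0, 0, 0], [2.6, 6.3, 0, 0, 0, 0], [1.9, 6.5, 0, 0, 0, 0], [1.3, 6.7, 0, 0, 0, 0], [0.6, 6.8, 0, 0, 0, 0], [0.0, 6.8, 0, 0, 0, 0]] 3.2 [68.1  4. ]
[[-0.8, 6.8, 0, 0, 0, 0], [-1.4, 6.6, 0, 0, 0, 0], [-2.0, 6.5, 0, 0, 0, 0], [-2.7, 6.3, 0, 0, 0, 0], [-3.4, 5.9, 0, 0, 0, 0], [-3.9, 5.6, 0, 0, 0, 0], [-4.4, 5.2, 0, 0, 0, 0], [-4.9, 4.7, 0, 0, 0, 0]] 4.0 [44.6 51.6]
```

Emit:
drive_tool --deltas '[[[0.3,-6.8,0,0,0,0],[1.1,-6.8,0,0,0,0],[1.6,-6.6,0,0,0,0],[2.4,-6.4,0,0,0,0],[2.9,-6.1,0,0,0,0],[3.6,-5.8,0,0,0,0],[4.1,-5.4,0,0,0,0],[4.7,-5.0,0,0,0,0]]]'

```text
time: 12.98
position: [0.5828, 0.1214, 0.173]
tool_rot: [0.325, 0.946, 0.002, 0.004]
ft_force: [6.6, 0.7, 0.2]
grip_width: 0.0192
grip_force: 25.1
```

Emit:
drive_tool --deltas '[[[5.1,-4.5,0,0,0,0],[5.6,-4.0,0,0,0,0],[5.9,-3.4,0,0,0,0],[6.2,-2.8,0,0,0,0],[6.5,-2.1,0,0,0,0],[6.6,-1.5,0,0,0,0],[6.8,-0.8,0,0,0,0],[6.8,-0.2,0,0,0,0]]]'

```text
time: 13.65
position: [0.5313, 0.1354, 0.1727]
tool_rot: [0.325, 0.946, -0.0, 0.003]
ft_force: [5.7, -4.2, 0.2]
grip_width: 0.019
grip_force: 25.0
```

Emit:
drive_tool --deltas '[[[6.8,0.6,0,0,0,0],[6.7,1.2,0,0,0,0],[6.5,1.9,0,0,0,0],[6.4,2.5,0,0,0,0],[6.0,3.1,0,0,0,0],[5.7,3.8,0,0,0,0],[5.3,4.2,0,0,0,0],[4.9,4.8,0,0,0,0]]]'

```text
time: 14.32
position: [0.5046, 0.1818, 0.1723]
tool_rot: [0.324, 0.946, -0.002, 0.001]
ft_force: [1.1, -6.5, 2.1]
grip_width: 0.0189
grip_force: 25.0
```

Emit:
drive_tool --deltas '[[[4.3,5.3,0,0,0,0],[3.8,5.6,0,0,0,0],[3.3,6.1,0,0,0,0],[2.6,6.3,0,0,0,0]]]'

```text
time: 14.65
position: [0.5064, 0.2085, 0.172]
tool_rot: [0.324, 0.946, -0.003, -0.001]
ft_force: [-0.7, -6.3, 4.8]
grip_width: 0.0195
grip_force: 25.0
```

Emit:
drive_tool --deltas '[[[1.9,6.5,0,0,0,0],[1.3,6.7,0,0,0,0]]]'

```text
time: 14.82
position: [0.511, 0.2208, 0.172]
tool_rot: [0.324, 0.946, -0.004, -0.002]
ft_force: [-2.2, -6.2, 6.0]
grip_width: 0.0189
grip_force: 25.0
```

Emit:
drive_tool --deltas '[[[0.6,6.8,-0.5,0,0,0],[0.0,6.8,-0.5,0,0,0]]]'

```text
time: 14.98
position: [0.5181, 0.2317, 0.1723]
tool_rot: [0.324, 0.946, -0.004, -0.003]
ft_force: [-1.7, -6.8, 0.6]
grip_width: 0.019
grip_force: 25.0
```

Emit:
drive_tool --deltas '[[[-0.8,6.8,0,0,0,0]]]'

```text
time: 15.07
position: [0.5224, 0.2367, 0.1722]
tool_rot: [0.324, 0.946, -0.004, -0.003]
ft_force: [-3.9, -6.3, 4.8]
grip_width: 0.0191
grip_force: 25.1
```

Emit:
drive_tool --deltas '[[[-1.4,6.6,0,0,0,0]]]'

```text
time: 15.15
position: [0.5271, 0.2413, 0.1723]
tool_rot: [0.324, 0.946, -0.004, -0.004]
ft_force: [-5.3, -4.2, 5.7]
grip_width: 0.0191
grip_force: 25.1
```

Emit:
drive_tool --deltas '[[[-2,6.5,0,0,0,0]]]'

```text
time: 15.23
position: [0.5323, 0.2455, 0.1723]
tool_rot: [0.325, 0.946, -0.004, -0.005]
ft_force: [-6.4, -3.4, 7.7]
grip_width: 0.0192
grip_force: 25.1
```

Emit:
drive_tool --deltas '[[[0,0,0,0,0,0],[0,0,0,0,0,0],[0,0,0,0,0,0]]]'

```text
time: 15.48
position: [0.5336, 0.246, 0.1725]
tool_rot: [0.325, 0.946, -0.003, -0.003]
ft_force: [-3.3, -1.6, 5.6]
grip_width: 0.0194
grip_force: 25.1
```

Emit:
drive_tool --deltas '[[[-2.7,6.3,-0.5,0,0,0],[0,0,0,0,0,0]]]'

```text
time: 15.65
position: [0.5397, 0.2495, 0.1727]
tool_rot: [0.325, 0.946, -0.003, -0.003]
ft_force: [-4.0, -2.1, 4.0]
grip_width: 0.0189
grip_force: 25.1
```

Emit:
drive_tool --deltas '[[[-3.4,5.9,-0.3,0,0,0],[0,0,0,0,0,0]]]'

```text
time: 15.82
position: [0.5445, 0.252, 0.1727]
tool_rot: [0.325, 0.946, -0.004, -0.005]
ft_force: [-7.2, -3.8, 6.4]
grip_width: 0.0196
grip_force: 25.1
```

Emit:
drive_tool --deltas '[[[-3.9,5.6,0,0,0,0],[0,0,0,0,0,0]]]'

```text
time: 15.98
position: [0.5472, 0.2537, 0.1724]
tool_rot: [0.325, 0.946, -0.006, -0.009]
ft_force: [-13.7, -3.2, 9.9]
grip_width: 0.0192
grip_force: 25.1
```

Emit:
drive_tool --deltas '[[[-2.2,2.6,0,0,0,0],[0,0,0,0,0,0],[0,0,0,0,0,0]]]'

```text
time: 16.23
position: [0.5483, 0.2544, 0.1723]
tool_rot: [0.325, 0.946, -0.007, -0.011]
ft_force: [-17.7, -3.3, 12.0]
grip_width: 0.0195
grip_force: 25.1
```

Emit:
drive_tool --deltas '[[[-2.2,2.6,0,0,0,0],[0,0,0,0,0,0],[0,0,0,0,0,0]]]'

```text
time: 16.48
position: [0.5493, 0.2547, 0.1722]
tool_rot: [0.324, 0.946, -0.008, -0.013]
ft_force: [-20.8, -3.8, 15.8]
grip_width: 0.0194
grip_force: 25.0
```

The force has risen steadily to 21 N with almost no advance, so the nut is at its stop. I'll relax the push, let go and retreat.

Emit:
drive_tool --deltas '[[[2.5,-3,0,0,0,0],[2.5,-3,0.5,0,0,0],[2,-2,0.5,0,0,0],[0,0,0,0,0,0],[0,0,0,0,0,0],[0,0,0,0,0,0]]]'

```text
time: 16.98
position: [0.5474, 0.2536, 0.1724]
tool_rot: [0.325, 0.946, -0.003, -0.004]
ft_force: [-8.1, -1.8, 8.4]
grip_width: 0.0193
grip_force: 25.2
```

Emit:
drive_tool --deltas '[[[0,0,0,0,0,0],[0,0,0,0,0,0],[0,0,0,0,0,0],[0,0,0,0,0,0],[0,0,0,0,0,0],[0,0,0,0,0,0],[0,0,0,0,0,0],[0,0,0,0,0,0]]]' --gripper 55

```text
time: 17.65
position: [0.5525, 0.2551, 0.1728]
tool_rot: [0.325, 0.946, 0.0, 0.0]
ft_force: [-0.1, 0.9, 0.5]
grip_width: 0.0473
grip_force: 0.0
```

Emit:
drive_tool --deltas '[[[0,0,-8,0,0,0],[0,0,-20,0,0,0],[0,0,-25,0,0,0],[0,0,-25,0,0,0],[0,0,-25,0,0,0],[0,0,-10,0,0,0],[0,0,0,0,0,0],[0,0,0,0,0,0]]]'

```text
time: 18.32
position: [0.552, 0.2549, 0.2859]
tool_rot: [0.325, 0.946, 0.0, 0.0]
ft_force: [-0.3, -0.5, -0.7]
grip_width: 0.0477
grip_force: 0.0
```

Run:
```python
from h import *
c=snap('wrist');s=snap('scene');o=c['obs'];print(o['time'],o['position'],o['ft_force'],o['grip_force'])
O=np.zeros((400,640+160,3),np.uint8);O[:,:640]=c['img'];O[:160,640:]=s['img'][130:290,200:360];cv2.imwrite('pics/fin.png',O[:,:,::-1])
```

```text
18.3167 [0.55195389 0.25494738 0.28593573] [-0.25163659 -0.48502291 -0.71255078] 0.0
```

View pics/fin.png

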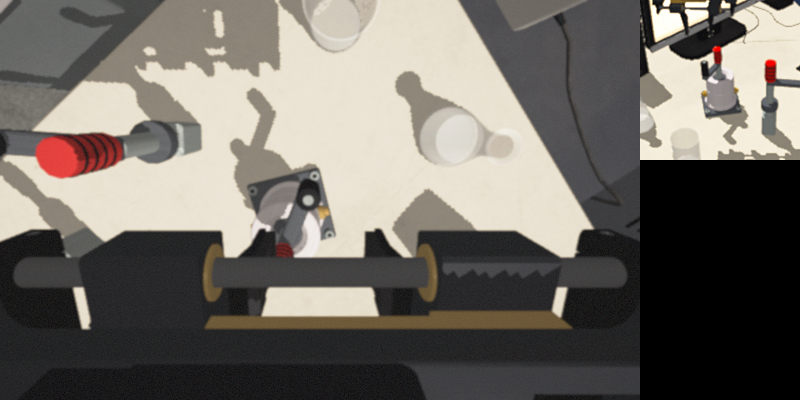

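The key stands upright in the pump head, with the knob at (308,195) and the head at (285,250). It is free of the fingers. The beaker (340,20) and flask (450,135) stand undisturbed.

```bash
python3 -c "
from rig import ticket
print(ticket.hand_in())"
```

```text
the job is handed in; nothing more can be done
None
```

I handed the job in at about 18 s: the nut is wound to its stop (21 N at the knob with almost no further movement), the key stands free on the nut, and the beaker and flask were not touched; no verdict came back.

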